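Check a bow-grip blank with the bridge height gauge

ROBOT

A 6-joint arm with a two-finger parallel gripper is mounted at the origin on the work surface. World frame = base frame: x ahead of the robot, y to its left, z up, the work surface at z = 0. Lengths are in mm, angles in degrees, forces in N, time in s.
With the tool pointing down it reaches from about 300 to 850 mm from the base axis. Payload 4.2 kg.
Tool frame: the origin (TCP) lies midway between the tips of the shut fingers; the grasp point (between the pads) lies 19 mm behind it; z points along the fingers, y is the line along which they close (so a half turn about z gives the same grasp; the last joint's range is limited). The gripper opens to 91 mm and grips with 3 to 60 N. Pads are 32 mm wide; open, the fingers measure 118 mm over their backs; the gripper's body (76 mm by 178 mm) begins 60 mm behind the grasp point.
Start: joints at [-1.146, 18.312, 89.639, -0, 72.044, -1.146], TCP at [575.016, 0, 213.976] pointing down, gripper open.
Joint ranges: [-177.97, 177.97], [-48.28, 115.42], [12.27, 149.76], [-77.06, 257.06], [2.81, 150.46], [-146.56, 146.56]. Speed limits (degrees/s): [147.25, 147.25, 180, 180, 180, 180].

INTERFACE

Orientations are given as [roll, pitch, yaw] about the fixed x, y, z axes, in that order (R = Rz(yaw) Ry(pitch) Rx(roll)).
In Python, from workcell import state, grab_frame, camera_model, workorder gives the robot as it stands.
- The arm moves only by the tool carry_out, never from a script. Its argument "commands" is a list of rows, each a list of 7 numbers: the turn, a rotation vector about the tool's x, y, z in degrees, then the shift along the tool's x, y, z in mm, then the opening, from -1 (shut) to 1 (fully open). In form: [[ax, ay, az, dx, dy, dz, hand], ...]. A call has 1 to 20 rows; each row is the pose to reach, as a shift and turn from the pose commanded when the call began, along the tool's axes at that moment; what a row does not reach only later rows make up. A row lasts 1/10 s, in which the tool goes at most 50 mm and 8.59 degrees, less where a joint would pass 70% of its speed; a pose out of reach is approached as far as the arm can. A call with a gripper value outside its range is refused whole. The fingers move at their own pace and stop on an object; "force" is the grip in N (left out, the last holds). Time passes only in rows, so rows that repeat a pose let the fingers close. It gives the time, the measured TCP pose, the force, the opening and the grip force at its end, in the units of the state.
- state(): the state, without advancing time (a new reading comes with each control period).
- grab_frame(name): name is "scene" or "side" or "wrist"; returns the picture (420x560x3 uint8, red, green, blue); there is no depth.
- camera_model(name): a dict with "fx", "fy", "cx", "cy" (pixels), "dist" ([k1, k2, p1, p2, k3] as OpenCV has them; the pictures are not rectified), "origin" and "rotation" of the camera in the world; the wrist camera has in their place "mount" (4x4, takes a point from camera to tool coordinates, whose origin is the TCP and whose axes are the flange's). Camera axes: x right, y up, looking along -z (the intrinsics and any distortion apply to the point x, -y, -z); pixel columns grow to the right and rows downward; lengths in mm; the calibration is good to about 2 mm. A picture is of the moment at which its call begins: read the wrist's pose just before it. camera_model takes no time and is no camera call.
- workorder.job_done(): hands the job in; it is judged then, once.
The state is a dict: "time_s": time; "qpos": joint angles; "qvel": joint speeds; "effort": joint torques, N m; "ee_pos": TCP position; "ee_rot": TCP orientation; "force": force on the tool from outside, world axes, zero at the start; "torque": the same for the moment, N m; "gripper_width": finger opening in mm; "gripper_force": force on a finger pad.
Only numpy, scipy, OpenCV 4.12 (cv2) and the standard library are available. Lean on these libraries where they do the work, as an engineer would, in place of code of your own. Each camera call takes 0.05 s, during which the arm holds its last target. There are 200 camera calls.

TASK

Stand the green-banded grip blank upright in the slot of the steel gauging plate, down on the plate and about midway along the slot, and let go of it. Then take the blue bridge gauge by its black handle and lower it gently over the blank, one leg on each side, until both legs stand flat on the plate and its sprung foot rests on the blank and reads its height; set it down rather than drop it, and leave it standing there. Leave the red-banded and black-banded blanks, the can and the screwdriver alone.

Things in the scene. Friction and masses are not known exactly. Their poses are not given: they have to be found in the camera images.
- blank_green: Wooden bow-grip blank with two GREEN bands and a green stripe on top, standing upright on the bench: 50 (x) x 26 (y) x 80 (z) mm, about 0.09 kg. Origin: centre of its underside; z up. Grip it across its 26 mm thickness (its y axis). The two ends of x are alike.
- blank_red: Bystander: like blank_green, but RED bands, 70 mm tall, standing on the bench. Origin: centre of its underside.
- blank_black: Bystander: like blank_green, but BLACK bands, 90 mm tall, standing on the bench. Origin: centre of its underside.
- can: Bystander: spray can, 54 mm diameter, 150 mm tall, standing. Origin: centre of its underside.
- driver: Bystander: red-handled screwdriver lying on the bench, 180 mm long along its x axis.
- plate: Fixed steel gauging plate on the bench, 160 (x) x 190 (y) x 12 (z) mm; origin: centre of its underside. On its middle two black fences, 60 mm long along the plate's x axis, leave a slot 30 mm wide (y), open at both ends, its floor the plate's top. Fences: inner faces upright for 13 mm above the plate, then flared outwards to 24 mm; under 60 mm in y over their outsides.
- slot (a point): Middle of the slot's floor, on the plate's top face (12 mm above the bench). x along the slot, y across it, z up.
- gauge: Loose bridge gauge standing on the bench, about 0.6 kg: blue beam (136 mm along its y, 40 mm in x, 112 to 132 mm high) on two aluminium legs with steel feet 56 (x) x 26 (y) mm, inner edges 84 mm apart. Origin: midway between the feet, level with their undersides; z up. Between the legs an orange crosshead with a 30 x 30 mm steel foot slides up and down, pressed down by a light spring.
- gauge_handle (a point): Middle of the gauge's black handle, a block 34 (x) x 30 (y) mm, 45 mm tall (132 to 177 mm above the gauge's feet) on the middle of the beam; this point is 155 mm above the feet. Same axes as the gauge.
- foot_pad (a point): Centre of the underside of the gauge's sprung foot. With the spring extended it hangs 45 mm above the level of the gauge's feet.
- gauge_foot (a joint): Rise of the sprung foot in the gauge, m: 0 = spring extended (foot 45 mm above the gauge's feet), 0.05 = fully up. The spring presses with about 1 N at 0 and 2 N at 0.05, plus 0.6 N of the foot's weight. With the gauge's feet on the plate and the foot on the 80 mm blank it reads 0.035.
Things that resemble listed ones, but are neither listed nor needed, are in the scene too. There is more than one size of the plate; the one meant has the size given above.

How it is judged (in metres and radians):
On the way, in this order (a step that is already met when the one before it is completed fails the run):
1. the green-banded blank stands in the slot, let go, with the gauge not yet over it (x of blank_green in the frame of slot between -0.015 and 0.015 m and y of blank_green in the frame of slot between -0.004 and 0.004 m and z of blank_green in the frame of slot between -0.003 and 0.003 m and angle between blank_green's own z axis and vertical below 0.06 rad and angle between the x axis of blank_green and the x axis of slot, either way round below 0.15 rad and contact force between each of the fingers, gauge and blank_green below 0.1 N), for 0.2 s.
2. the gauge, still held by the fingers, has come down over the blank: within 7 mm of standing on the plate, its foot pushed up by the blank (x of blank_green in the frame of slot between -0.015 and 0.015 m and y of blank_green in the frame of slot between -0.004 and 0.004 m and z of blank_green in the frame of slot between -0.003 and 0.003 m and angle between blank_green's own z axis and vertical below 0.06 rad and angle between the x axis of blank_green and the x axis of slot, either way round below 0.15 rad and value of joint gauge_foot between 0.028 and 0.038 m and z of gauge in the frame of slot below 0.007 m and contact force between the fingers and gauge above 1 N), for 0.1 s.
At the end, for the whole second after the job is handed in: Green blank down in the slot (3 mm; within 15 mm along it, 4 mm across, 0.06 rad of upright, 0.15 rad of its direction); gauge over it, feet on the plate (2.5 mm, tilt under 0.04 rad), foot pressing on the blank, joint reading 0.0325 to 0.0375; all at rest and released (x of blank_green in the frame of slot between -0.015 and 0.015 m and y of blank_green in the frame of slot between -0.004 and 0.004 m and z of blank_green in the frame of slot between -0.003 and 0.003 m and angle between blank_green's own z axis and vertical below 0.06 rad and angle between the x axis of blank_green and the x axis of slot, either way round below 0.15 rad and value of joint gauge_foot between 0.0325 and 0.0375 m and z of gauge in the frame of slot between -0.0025 and 0.0025 m and angle between gauge's own z axis and vertical below 0.04 rad and contact force between gauge and blank_green above 0.3 N and linear speed of each of gauge, blank_green below 0.02 m/s and contact force between the fingers and gauge below 0.1 N and contact force between the fingers and blank_green below 0.1 N); the robot touches nothing.
It fails at once if another blank, the can or the screwdriver pushed more than 25 mm (distance of any of blank_red, blank_black, can, driver from where it was at the start of the episode above 0.025 m).
It fails at once if gauge pressed or knocked on the blank with more than 20 N (contact force between gauge and blank_green above 20 N).
It fails at once if gauge slammed on the plate with more than 80 N (contact force between gauge and plate above 80 N).
It fails at once if green-banded blank toppled (angle between blank_green's own z axis and vertical above 0.6 rad).
It fails at once if gauge toppled (angle between gauge's own z axis and vertical above 0.6 rad).
It also fails if it takes over 64 s, if anything falls off the work surface, if the arm or the gripper's body presses on something with over 40 N, if the wrist force passes 120 N, or if a joint passes its speed limit or range.

## Working session

There is one attempt and no reset: what is moved stays moved. The work goes in short steps, Python scripts to look and compute and a tool call to move; the robot and the scene stay as the last step left them, time stands still between calls to the robot, and variables do not carry over. Pictures are saved under pics/ and viewed, at most 10 in all, crops included, and the job is handed in when it is done.

Besides the shell and the picture viewer there is one more tool, called after ">>>" by a JSON object that holds its "op" and its "data", one argument or row to a line. carry_out: Moves the arm, as the interface text tells. Its arguments: {"type":"object","properties":{"commands":{"type":"array"},"force":{"type":"number"}},"required":["commands"]}

```bash
mkdir -p pics; ls
cat > h.py <<'E'
import numpy as np, cv2
from workcell import state, grab_frame, camera_model
from scipy.spatial.transform import Rotation as R
def cam(n,st=None):
    m=camera_model(n)
    if 'mount' in m:
        st=st or state(); T=np.eye(4); T[:3,:3]=R.from_euler('xyz',st['ee_rot'],degrees=True).as_matrix(); T[:3,3]=st['ee_pos']
        M=T@np.array(m['mount']); o,r=M[:3,3],M[:3,:3]
    else: o,r=np.array(m['origin'],float),np.array(m['rotation'],float)
    K=np.array([[m['fx'],0,m['cx']],[0,m['fy'],m['cy']],[0,0,1.]])
    return K,np.array(m['dist'],float),o,r
def px2w(c,uv,z):
    K,d,o,r=c
    p=cv2.undistortPoints(np.array(uv,float).reshape(-1,1,2),K,d).reshape(-1,2)
    v=np.c_[p[:,0],-p[:,1],-np.ones(len(p))]@r.T
    return o+v*((np.asarray(z,float)-o[2])/v[:,2])[:,None]
def w2px(c,P):
    K,d,o,r=c
    q=(np.asarray(P,float).reshape(-1,3)-o)@r; q=q*[1,-1,-1]
    return cv2.projectPoints(q,np.zeros(3),np.zeros(3),K,d)[0].reshape(-1,2)
E
python3 - <<'E'
from h import *
s=state();print(s)
for n in ['scene','side','wrist']:
    cv2.imwrite(f'pics/{n}0.png',grab_frame(n)[:,:,::-1]); c=cam(n,s); print(n,c[0].tolist(),c[1],c[2],c[3].tolist())
E
```

```text
pics
{'time_s': 0.0, 'qpos': array([-1.14673248e+00,  1.83512004e+01,  8.97084470e+01, -5.61405817e-04,
        7.20418264e+01, -1.14647266e+00]), 'qvel': array([-0.03002856, -0.09192997,  0.11076562,  0.06261603,  0.06956899,
        0.06254811]), 'effort': array([-5.01459035e-04, -4.12465632e+01, -2.31973493e+01,  7.28826877e-02,
        4.58198413e-02, -1.41870069e-04]), 'ee_pos': array([ 5.74487364e+02, -2.99133284e-04,  2.13110859e+02]), 'ee_rot': array([-1.79898536e+02, -1.49668258e-03,  8.99999124e+01]), 'force': array([ 0.30660868, -0.01115829,  0.3676125 ]), 'torque': array([-0.05324809, -0.00986971, -0.00723545]), 'gripper_force': 0.0, 'gripper_width': 91.31646080561792}
scene [[538.1297087876333, 0.0, 274.745643339588], [0.0, 538.1297087876333, 208.80437248893563], [0.0, 0.0, 1.0]] [-0.19437385  0.          0.          0.          0.        ] [1105.44346901 -795.93465721  909.51533191] [52.914860419947765, 1.1146469159051016, 30.928034428952515]
side [[434.42237655439214, 0.0, 274.9227016993151], [0.0, 434.42237655439214, 212.09017828589734], [0.0, 0.0, 1.0]] [-0.00987059  0.          0.          0.          0.        ] [ 343.00056429 1019.69849196  827.32714827] [52.30482184738595, 1.1123801313850914, -167.46450495871585]
wrist [[336.1976099636228, 0.0, 276.02701329867654], [0.0, 336.1976099636228, 208.9279826665454], [0.0, 0.0, 1.0]] [-0.07750071  0.          0.          0.          0.        ] [575.32120418  70.05465498 384.50394167] [[0.999999779304495, 0.0003926461366544821, 0.0005359290725433903], [-0.0005143356669055176, 0.9681413990979622, 0.2504036078243696], [-0.0004205351128928257, -0.25040382820885604, 0.9681413873854202]]
```

View pics/scene0.png

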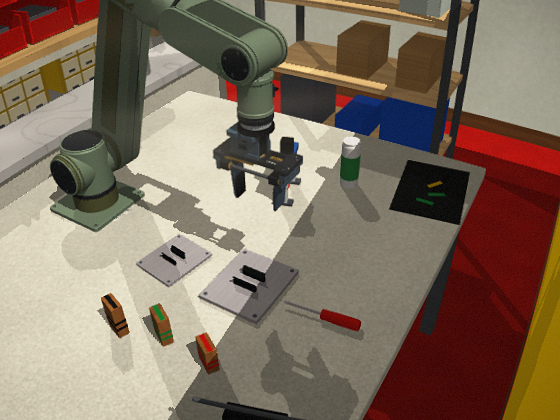

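View pics/side0.png

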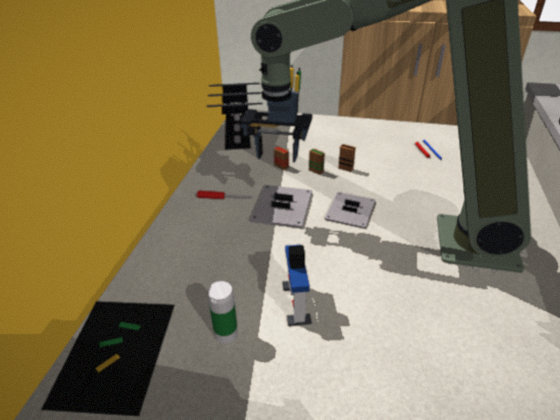

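View pics/wrist0.png

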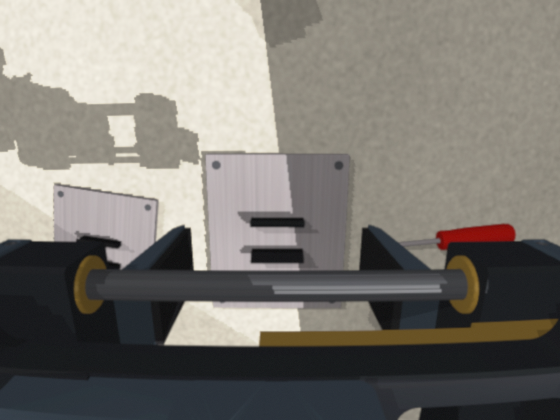

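```bash
sed -i "s/else: o,r=.*/else: o,r=np.array(m['origin'],float),R.from_euler('xyz',m['rotation'],degrees=True).as_matrix()/" h.py
python3 - <<'E'
from h import *
w,s,sc=cam('wrist'),cam('side'),cam('scene')
f=lambda c,uv,z:print(px2w(c,uv,z).round(0).tolist())
print('plate holes wrist');f(w,[(216,165),(339,165),(205,153),(350,153),(205,307),(350,305)],[12]*6)
print('fence ends');f(w,[(251,222),(303,222),(251,256),(303,256)],[36]*4)
print('scene plate');f(sc,[(199,295),(257,323),(298,268),(238,250)],[12]*4)
print('green/red/black top scene');f(sc,[(160,311),(206,341),(112,299)],[80,70,90])
print('same, side');f(s,[(317,152),(281,150),(347,148)],[80,70,90])
print('gauge beam side ends, handle');f(s,[(293,248),(299,281),(297,250)],[132,132,177])
print('feet');f(s,[(299,321),(293,287)],[0,0])
print('can, driver');f(sc,[(351,140)],[150]);f(s,[(221,288)],[150]);f(s,[(198,195),(250,197)],[10,10])
E
python3 - <<'E'
import cv2
a=cv2.imread('pics/side0.png')[235:335,190:350]
b=cv2.imread('pics/scene0.png')[285:375,90:230]
a=cv2.resize(a,(800,500),interpolation=3)[:, :]
b=cv2.resize(b,(800,514),interpolation=3)
import numpy as np
o=np.vstack([cv2.resize(a,(480,300)),cv2.resize(b,(480,300))])
cv2.imwrite('pics/crop1.png',o)
E
```

```text
plate holes wrist
[[509.0, 24.0, 12.0], [645.0, 24.0, 12.0], [497.0, 37.0, 12.0], [657.0, 37.0, 12.0], [486.0, -153.0, 12.0], [668.0, -150.0, 12.0]]
fence ends
[[548.0, -35.0, 36.0], [605.0, -35.0, 36.0], [547.0, -74.0, 36.0], [605.0, -74.0, 36.0]]
scene plate
[[497.0, -155.0, 12.0], [658.0, -159.0, 12.0], [651.0, 38.0, 12.0], [488.0, 20.0, 12.0]]
green/red/black top scene
[[501.0, -283.0, 80.0], [625.0, -291.0, 70.0], [396.0, -317.0, 90.0]]
same, side
[[499.0, -277.0, 80.0], [626.0, -285.0, 70.0], [400.0, -305.0, 90.0]]
gauge beam side ends, handle
[[479.0, 271.0, 132.0], [447.0, 373.0, 132.0], [461.0, 324.0, 177.0]]
feet
[[445.0, 376.0, 0.0], [478.0, 273.0, 0.0]]
can, driver
[[598.0, 441.0, 150.0]]
[[600.0, 441.0, 150.0]]
[[854.0, -50.0, 10.0], [684.0, -72.0, 10.0]]
```

View pics/crop1.png

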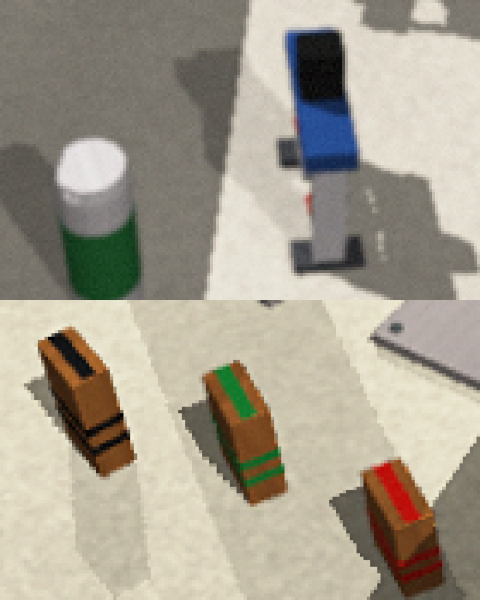

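The wide pictures show the green blank near (500,-280), and the 160 mm-wide plate centred near (577,-56), already parallel to the world axes. The gauge is near (462,323). I'll move above the blank for a closer look.

>>> {"op": "carry_out", "data": {
  "commands": [
    [0, 0, 0, -325, -75, -40, 1],
    [0, 0, 0, -325, -75, -40, 1],
    [0, 0, 0, -325, -75, -40, 1],
    [0, 0, 0, -325, -75, -40, 1],
    [0, 0, 0, -325, -75, -40, 1],
    [0, 0, 0, -325, -75, -40, 1],
    [0, 0, 0, -325, -75, -40, 1],
    [0, 0, 0, -325, -75, -40, 1],
    [0, 0, 0, -325, -75, -40, 1],
    [0, 0, 0, -325, -75, -40, 1]
  ]
}}

```text
time_s: 1.15
ee_pos: [500.1, -323.9, 253.6]
ee_rot: [-180.0, -0.1, 90.0]
force: [-0.2, -0.0, 0.0]
gripper_width: 91.0
gripper_force: 0.0
```

Run:
```python
from h import *
s=state();print(s['time_s'],s['ee_pos'],s['ee_rot'])
I=grab_frame('wrist');cv2.imwrite('pics/w1.png',I[:,:,::-1])
c=cam('wrist',s)
h=cv2.cvtColor(I,cv2.COLOR_RGB2HSV)
m=((h[...,0]>45)&(h[...,0]<80)&(h[...,1]>120)).astype('uint8')
n,l,st,ce=cv2.connectedComponentsWithStats(m)
for i in range(1,n):
    if st[i,4]>40:
        uv=np.argwhere(l==i)[:,::-1]
        r=cv2.minAreaRect(px2w(c,uv,80)[:,:2].astype('float32')); print(st[i],ce[i],r)
```

```text
1.15 [ 500.05852915 -323.90623821  253.56623542] [-1.79968233e+02 -6.20802409e-02  9.00486600e+01]
[254 140  45  30 431] [275.84918794 154.60092807] ((500.9867248535156, -285.8257141113281), (9.457250595092773, 47.12519073486328), 61.60518264770508)
```

View pics/w1.png

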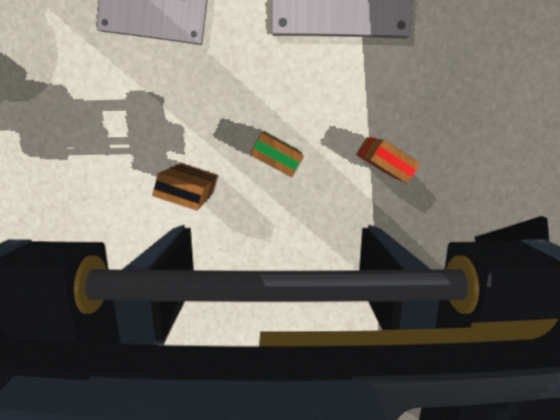

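The wrist picture shows the green stripe at (276,155), which puts the blank at (501,-286) with its long axis at about -28.4°. The stripe measures 47 mm, which fits the 50 mm blank. I'll turn, descend and grip.

>>> {"op": "carry_out", "data": {
  "commands": [
    [0, 0, -8, 38, 1, 30, 1],
    [0, 0, -16, 38, 1, 30, 1],
    [0, 0, -24, 38, 1, 60, 1],
    [0, 0, -32, 38, 1, 60, 1],
    [0, 0, -40, 38, 1, 90, 1],
    [0, 0, -48, 38, 1, 90, 1],
    [0, 0, -56, 38, 1, 100, 1],
    [0, 0, -61.6, 38, 1, 100, 1],
    [0, 0, -61.6, 38, 1, 130, 1],
    [0, 0, -61.6, 38, 1, 160, 1],
    [0, 0, -61.6, 38, 1, 190, 1],
    [0, 0, -61.6, 38, 1, 210, 1],
    [0, 0, -61.6, 38, 1, 221, 1],
    [0, 0, -61.6, 38, 1, 221, 1],
    [0, 0, -61.6, 38, 1, 221, -0.1],
    [0, 0, -61.6, 38, 1, 221, -0.3],
    [0, 0, -61.6, 38, 1, 221, -0.5],
    [0, 0, -61.6, 38, 1, 221, -0.7],
    [0, 0, -61.6, 38, 1, 221, -0.7],
    [0, 0, -61.6, 38, 1, 221, -0.7]
  ],
  "force": 15
}}

```text
time_s: 3.2
ee_pos: [501.0, -287.1, 33.2]
ee_rot: [180.0, 0.0, 151.6]
force: [-0.2, 0.5, -0.2]
gripper_width: 46.3
gripper_force: 0.0
```

>>> {"op": "carry_out", "data": {
  "commands": [
    [0, 0, 0, 0, 0, 0, -0.8],
    [0, 0, 0, 0, 0, 0, -0.8],
    [0, 0, 0, 0, 0, 0, -0.8],
    [0, 0, 0, 0, 0, 0, -0.8],
    [0, 0, 0, 0, 0, 0, -0.8],
    [0, 0, 0, 0, 0, 0, -0.8],
    [0, 0, 0, 0, 0, 0, -0.8],
    [0, 0, 0, 0, 0, 0, -0.8]
  ]
}}

```text
time_s: 4.0
ee_pos: [501.0, -287.0, 32.9]
ee_rot: [180.0, 0.0, 151.6]
force: [0.6, 0.5, -0.7]
gripper_width: 25.6
gripper_force: 15.0
```

>>> {"op": "carry_out", "data": {
  "commands": [
    [0, 0, 0, 0, 0, -30, -0.8],
    [0, 0, 0, 0, 0, -70, -0.8],
    [0, 0, 0, 0, 0, -110, -0.8],
    [0, 0, -7, 0, 40, -150, -0.8],
    [0, 0, -14, 2, 80, -190, -0.8],
    [0, 0, -21, 2, 120, -210, -0.8],
    [0, 0, -28.4, 3, 160, -210, -0.8],
    [0, 0, -28.4, 3, 200, -210, -0.8],
    [0, 0, -28.4, 3, 240, -210, -0.8],
    [0, 0, -28.4, 3, 261, -210, -0.8],
    [0, 0, -28.4, 3, 261, -210, -0.8],
    [0, 0, -28.4, 3, 261, -210, -0.8]
  ]
}}

```text
time_s: 5.2
ee_pos: [622.1, -56.0, 242.5]
ee_rot: [-180.0, -0.1, -179.9]
force: [0.2, -0.7, -1.4]
gripper_width: 25.8
gripper_force: 15.0
```

Run:
```python
from h import *
s=state();print(s['time_s'],s['ee_pos'],s['ee_rot'],s['gripper_width'])
I=grab_frame('wrist');cv2.imwrite('pics/w2.png',I[:,:,::-1])
```

```text
5.2 [622.09999724 -56.03846653 242.46569932] [-1.79956485e+02 -7.89856385e-02 -1.79944471e+02] 25.762481543892818
```

View pics/w2.png

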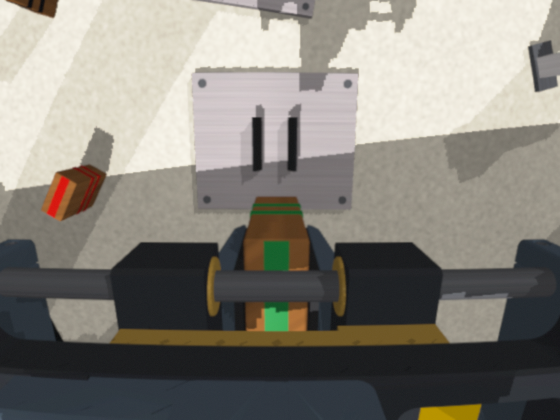

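The blank is held and the slot lies ahead of it in view. The fences are at columns 252–263 and 288–299, and the blank is centred near column 276. I'll now measure all of these precisely.

Run:
```python
from h import *
s=state();c=cam('wrist',s);I=cv2.imread('pics/w2.png');g=cv2.cvtColor(I,cv2.COLOR_BGR2GRAY)
m=(g[100:185,230:320]<60).astype('uint8')
n,l,st,ce=cv2.connectedComponentsWithStats(m)
for i in range(1,n):
    if st[i,4]>100: print('fence',st[i]+[230,100,0,0,0],ce[i]+[230,100])
def sub(row,a,b):  # gradient extremes w/ subpixel, averaged rows
    v=g[row-2:row+3,a:b].astype(float).mean(0);d=np.gradient(v);return d
for row in (130,155):
    v=g[row-3:row+4,244:308].mean(0);print(row,v.round(0).astype(int).tolist())
# holes
for (u,v) in [(202,84),(348,84),(207,199),(342,200)]:
    p=255-g[v-7:v+8,u-7:u+8].astype(float);p=np.clip(p-np.median(p)-25,0,None)
    yy,xx=np.mgrid[-7:8,-7:8];a=(u+(p*xx).sum()/p.sum(),v+(p*yy).sum()/p.sum());print('hole',np.round(a,1),px2w(c,[a],12)[0].round(1))
h=cv2.cvtColor(I,cv2.COLOR_BGR2HSV)
mm=(h[...,0]>45)&(h[...,0]<80)&(h[...,1]>120)
for r in (205,213,246,254,262,310,320):
    u=np.where(mm[r,235:320])[0]+235
    if len(u):print('green row',r,u.min(),u.max())
print('expect tcp-plane top at',w2px(c,np.array(s['ee_pos'])+[[0,0,47],[-25,0,47],[-25,0,-33],[-25,-13,-33],[-25,13,-33]]).round(1).tolist())
```

```text
fence [253 118   9  53 443] [257.00677201 143.46952596]
fence [287 118  10  53 421] [292.19952494 143.96199525]
130 [192, 189, 185, 184, 183, 183, 178, 154, 100, 49, 28, 25, 25, 24, 24, 25, 31, 59, 93, 126, 164, 195, 203, 203, 203, 203, 202, 202, 202, 201, 201, 201, 200, 195, 189, 184, 181, 181, 180, 180, 180, 179, 170, 134, 75, 33, 24, 23, 24, 24, 26, 27, 49, 88, 111, 130, 167, 191, 196, 196, 196, 196, 196, 195]
155 [182, 182, 182, 182, 182, 182, 178, 161, 118, 61, 29, 25, 24, 24, 24, 24, 32, 60, 93, 124, 164, 194, 201, 201, 201, 201, 201, 201, 200, 200, 200, 200, 197, 189, 181, 179, 178, 178, 178, 178, 178, 177, 168, 131, 68, 27, 24, 23, 24, 25, 27, 35, 61, 97, 126, 145, 169, 186, 189, 186, 182, 181, 182, 181]
hole [201.7  82.9] [ 507.5 -142.1   12. ]
hole [347.4  83.5] [508.4  24.3  12. ]
hole [206.5 199.2] [ 643.9 -142.8   12. ]
hole [341.9 199.7] [644.7  23.7  12. ]
green row 205 254 299
green row 213 251 301
green row 246 264 288
green row 254 264 288
green row 262 264 288
green row 310 265 287
green row 320 266 286
expect tcp-plane top at [[276.4, 296.5], [276.4, 239.3], [276.5, 195.9], [255.6, 195.9], [297.3, 195.9]]
```

Run:
```python
from h import *
s=state();c=cam('wrist',s);print(c[2])
for z in (24,30,36): print(px2w(c,[(256.9,143.5),(292,143.7),(274.4,118),(274.4,170.5)],z).round(1).tolist())
print(px2w(c,[(276.2,205),(276,246)],[s['ee_pos'][2]-15,s['ee_pos'][2]+47]).round(1))
for p in ([576,-59.2,12],[576,-58.5,36],[576,-57.5,36]): print(w2px(c,p))
```

```text
[552.50036048 -56.62154144 414.12621693]
[[575.8, -79.1, 24.0], [576.1, -38.9, 24.0], [547.4, -59.0, 24.0], [607.0, -59.1, 24.0]]
[[575.5, -78.7, 30.0], [575.7, -39.2, 30.0], [547.5, -59.0, 30.0], [606.1, -59.1, 30.0]]
[[575.1, -78.4, 36.0], [575.4, -39.5, 36.0], [547.6, -58.9, 36.0], [605.3, -59.0, 36.0]]
[[598.3 -56.8 227.7]
 [599.7 -56.8 289.7]]
[[274.34117193 142.98785019]]
[[274.83560924 144.2657134 ]]
[[275.73675473 144.26506858]]
```

>>> {"op": "carry_out", "data": {
  "commands": [
    [0, 0, 0, 45.3, -2.5, 0, -0.8],
    [0, 0, 0, 45.3, -2.5, 0, -0.8],
    [0, 0, 0, 45.3, -2.5, 40, -0.8],
    [0, 0, 0, 45.3, -2.5, 80, -0.8],
    [0, 0, 0, 45.3, -2.5, 120, -0.8],
    [0, 0, 0, 45.3, -2.5, 150, -0.8],
    [0, 0, 0, 45.3, -2.5, 163, -0.8],
    [0, 0, 0, 45.3, -2.5, 168, -0.8],
    [0, 0, 0, 45.3, -2.5, 173, -0.8],
    [0, 0, 0, 45.3, -2.5, 177, -0.8],
    [0, 0, 0, 45.3, -2.5, 180, -0.8],
    [0, 0, 0, 45.3, -2.5, 183, -0.8],
    [0, 0, 0, 45.3, -2.5, 186, -0.8],
    [0, 0, 0, 45.3, -2.5, 188, -0.8],
    [0, 0, 0, 45.3, -2.5, 190, -0.8],
    [0, 0, 0, 45.3, -2.5, 190, -0.8]
  ]
}}

```text
time_s: 6.85
ee_pos: [577.0, -58.4, 52.7]
ee_rot: [180.0, -0.0, -180.0]
force: [-0.4, -0.3, -1.0]
gripper_width: 25.8
gripper_force: 15.0
```

Run:
```python
from h import *
s=state();print(s['ee_pos'],s['force'],s['torque'],s['gripper_width'])
I=grab_frame('wrist')
J=grab_frame('side')[150:250,230:390]
cv2.imwrite('pics/w3.png',np.vstack([cv2.resize(I[60:300,170:390],(550,330)),cv2.resize(J,(550,260))])[:,:,::-1])
```

```text
[577.02969092 -58.42496726  52.67590897] [-0.44602866 -0.2931464  -1.04952371] [ 0.08695729 -0.05837219  0.01451818] 25.752875419053343
```

View pics/w3.png

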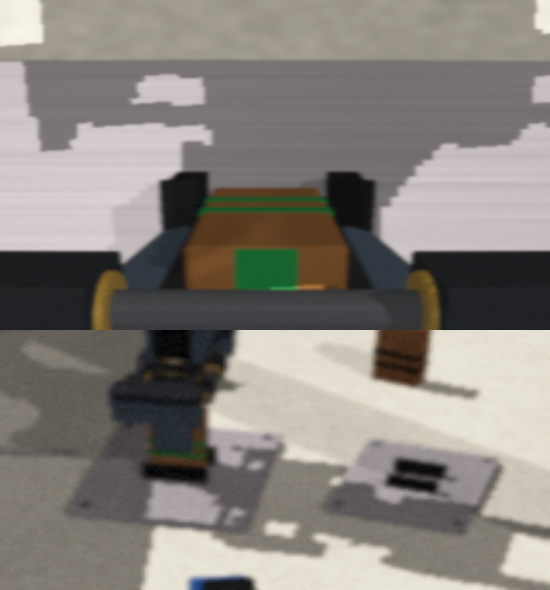

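The blank is between the fences, centred and free of contact force. I'll lower the last few millimetres, then open the fingers.

>>> {"op": "carry_out", "data": {
  "commands": [
    [0, 0, 0, 0, 0, 3, -0.8],
    [0, 0, 0, 0, 0, 5, -0.8],
    [0, 0, 0, 0, 0, 6.5, -0.8],
    [0, 0, 0, 0, 0, 7.5, -0.8],
    [0, 0, 0, 0, 0, 8, -0.8],
    [0, 0, 0, 0, 0, 8, -0.8]
  ]
}}

```text
time_s: 7.55
ee_pos: [577.3, -58.5, 45.0]
ee_rot: [180.0, 0.0, 180.0]
force: [-0.3, 0.6, -1.0]
gripper_width: 25.8
gripper_force: 15.0
```

>>> {"op": "carry_out", "data": {
  "commands": [
    [0, 0, 0, 0, 0, 0.4, -0.8],
    [0, 0, 0, 0, 0, 0.8, -0.8],
    [0, 0, 0, 0, 0, 0.8, -0.8]
  ]
}}

```text
time_s: 7.85
ee_pos: [577.4, -58.5, 44.9]
ee_rot: [-180.0, 0.0, -180.0]
force: [-1.2, -0.2, 5.2]
gripper_width: 25.8
gripper_force: 15.0
```

>>> {"op": "carry_out", "data": {
  "commands": [
    [0, 0, 0, 0, 0, -0.5, 0],
    [0, 0, 0, 0, 0, -0.5, 0.3],
    [0, 0, 0, 0, 0, -0.5, 0.5],
    [0, 0, 0, 0, 0, -0.5, 0.5],
    [0, 0, 0, 0, 0, -0.5, 0.5],
    [0, 0, 0, 0, 0, -0.5, 0.5],
    [0, 0, 0, 0, 0, -20, 0.5],
    [0, 0, 0, 0, 0, -50, 0.5],
    [0, 0, 0, 0, 0, -90, 0.5],
    [0, 0, 0, 0, 0, -130, 0.7],
    [0, 0, 0, 0, 0, -170, 1]
  ]
}}

```text
time_s: 8.95
ee_pos: [576.9, -58.5, 215.7]
ee_rot: [-180.0, -0.0, -180.0]
force: [0.1, 0.2, 0.3]
gripper_width: 81.6
gripper_force: 0.0
```

>>> {"op": "carry_out", "data": {
  "commands": [
    [0, 0, -4, 15, 45, -20, 1],
    [0, 0, -8, 25, 90, -40, 1],
    [0, 0, -12, 35, 135, -60, 1],
    [0, 0, -17.4, 45, 180, -75, 1],
    [0, 0, -17.4, 50, 225, -75, 1],
    [0, 0, -17.4, 60, 270, -75, 1],
    [0, 0, -17.4, 65, 315, -75, 1],
    [0, 0, -17.4, 70, 355, -75, 1],
    [0, 0, -17.4, 72, 378, -75, 1],
    [0, 0, -17.4, 72, 378, -75, 1],
    [0, 0, -17.4, 72, 378, -75, 1]
  ]
}}

```text
time_s: 10.05
ee_pos: [505.0, 319.4, 288.8]
ee_rot: [-179.9, -0.0, -162.5]
force: [0.2, -0.3, 0.6]
gripper_width: 91.3
gripper_force: 0.0
```

Run:
```python
from h import *
s=state();print(s['time_s'],s['ee_pos'],s['ee_rot'],s['gripper_width'])
I=grab_frame('wrist');cv2.imwrite('pics/w4.png',I[:,:,::-1])
J=grab_frame('side')
cv2.imwrite('pics/v4.png',np.hstack([I[0:300],cv2.resize(J[160:235,240:325],(340,300))])[:,:800,::-1])
```

```text
10.05 [504.99454105 319.38346761 288.83370256] [-1.79946677e+02 -3.76532628e-02 -1.62542646e+02] 91.29272212981395
```

View pics/v4.png

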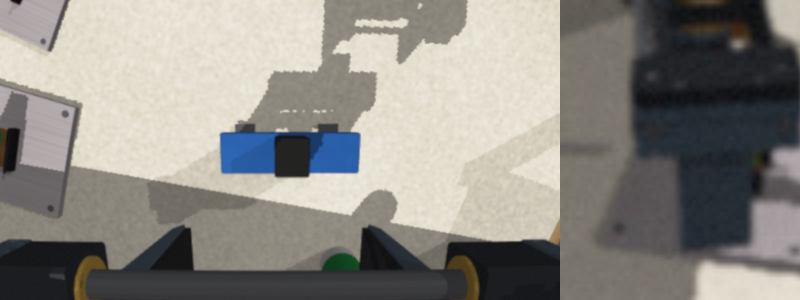

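The beam spans columns 220–360 at rows 133–173, and the handle is at about (292,155). The tool is already parallel to the beam.

Run:
```python
from h import *
s=state();c=cam('wrist',s);I=cv2.imread('pics/w4.png');h=cv2.cvtColor(I,cv2.COLOR_BGR2HSV)
m=((h[...,0]>100)&(h[...,0]<125)&(h[...,1]>130)&(h[...,2]>60)); m[225:]=0
uv=np.argwhere(m)[:,::-1].astype(float)
P=px2w(c,uv,132)[:,:2].astype('float32');r=cv2.minAreaRect(P);print('beam',r)
g=cv2.cvtColor(I,cv2.COLOR_BGR2GRAY)
for row in (145,160): print(g[row-3:row+4,268:316].mean(0).astype(int).tolist())
for col in (285,297): print(g[130:185,col-3:col+4].mean(1).astype(int).tolist())
T=R.from_euler('xyz',s['ee_rot'],degrees=True).as_matrix()
ct=np.array([*r[0],0])-s['ee_pos'];print('beam centre in tool',(T.T@ct).round(1))
hp=px2w(c,[(275,145),(310,145),(292.3,138),(292.3,176)],177);print((hp-s['ee_pos'])@T)
```

```text
beam ((462.1229553222656, 317.9487609863281), (38.67134094238281, 133.63426208496094), 17.381620407104492)
[81, 81, 81, 81, 79, 70, 52, 33, 28, 32, 35, 34, 34, 35, 35, 34, 35, 35, 35, 35, 35, 35, 35, 35, 35, 35, 35, 35, 35, 35, 34, 34, 34, 35, 35, 35, 35, 35, 34, 34, 33, 35, 44, 51, 52, 53, 53, 52]
[82, 82, 82, 82, 82, 78, 64, 42, 35, 35, 35, 34, 34, 35, 35, 35, 35, 35, 35, 35, 35, 35, 35, 34, 35, 35, 35, 35, 35, 35, 35, 35, 35, 35, 35, 34, 35, 35, 35, 35, 34, 44, 62, 74, 77, 83, 87, 89]
[198, 177, 105, 56, 49, 39, 24, 22, 28, 32, 35, 35, 35, 35, 35, 35, 35, 35, 35, 35, 36, 35, 35, 35, 35, 34, 35, 35, 34, 35, 35, 35, 35, 35, 35, 36, 35, 35, 35, 35, 35, 35, 35, 36, 36, 37, 70, 133, 185, 208, 216, 219, 221, 222, 223]
[128, 111, 72, 53, 49, 39, 24, 21, 27, 33, 35, 35, 35, 35, 35, 35, 35, 34, 34, 34, 34, 35, 35, 35, 35, 36, 35, 35, 35, 35, 34, 34, 35, 35, 35, 35, 35, 35, 35, 35, 35, 35, 35, 34, 35, 37, 73, 142, 195, 217, 220, 220, 221, 221, 222]
beam centre in tool [ 41.3  12.6 289.2]
[[ 51.18312735  -1.40908276 112.20118829]
 [ 51.21359901  27.75218736 112.18254593]
 [ 56.93376799  12.93980887 112.19284217]
 [ 25.12258707  13.27276964 112.18804304]]
```

>>> {"op": "carry_out", "data": {
  "commands": [
    [0, 0, 0, 41, 13.4, 20, 1],
    [0, 0, 0, 41, 13.4, 60, 0.8],
    [0, 0, 0, 41, 13.4, 100, 0.5],
    [0, 0, 0, 41, 13.4, 130, 0.3],
    [0, 0, 0, 41, 13.4, 145, 0.2],
    [0, 0, 0, 41, 13.4, 149, 0],
    [0, 0, 0, 41, 13.4, 149, -0.2],
    [0, 0, 0, 41, 13.4, 149, -0.6],
    [0, 0, 0, 41, 13.4, 149, -0.8],
    [0, 0, 0, 41, 13.4, 149, -0.8],
    [0, 0, 0, 41, 13.4, 149, -0.8],
    [0, 0, 0, 41, 13.4, 149, -0.8],
    [0, 0, 0, 41, 13.4, 149, -0.8],
    [0, 0, 0, 41, 13.4, 149, -0.8],
    [0, 0, 0, 41, 13.4, 149, -0.8]
  ],
  "force": 35
}}

```text
time_s: 11.65
ee_pos: [462.9, 320.1, 141.5]
ee_rot: [-180.0, 0.1, -162.6]
force: [1.3, -3.1, 6.7]
gripper_width: 29.5
gripper_force: 35.0
```

>>> {"op": "carry_out", "data": {
  "commands": [
    [0, 0, 0, 0, 0, -5, -0.8],
    [0, 0, 0, 0, 0, -15, -0.8],
    [0, 0, 0, 0, 0, -30, -0.8],
    [0, 0, 0, 0, 0, -50, -0.8],
    [0, 0, 0, 0, 0, -70, -0.8],
    [0, 0, 0, 0, 0, -90, -0.8],
    [0, 0, 0, 0, 0, -110, -0.8],
    [0, 0, 0, 0, 0, -125, -0.8],
    [0, 0, 0, 0, 0, -135, -0.8],
    [0, 0, 0, 0, 0, -140, -0.8],
    [0, 0, 0, 0, 0, -140, -0.8],
    [0, 0, 0, 0, 0, -140, -0.8]
  ]
}}

```text
time_s: 12.85
ee_pos: [461.6, 319.8, 279.1]
ee_rot: [-180.0, -0.1, -162.6]
force: [-0.8, -0.6, -6.8]
gripper_width: 30.0
gripper_force: 35.0
```

>>> {"op": "carry_out", "data": {
  "commands": [
    [0, 0, 1, 0, -10, 0, -0.8],
    [0, 0, 2, 0, -25, 0, -0.8],
    [0, 0, 3, 0, -45, 0, -0.8],
    [0, 0, 5, 1, -70, 0, -0.8],
    [0, 0, 7, 1, -95, 0, -0.8],
    [0, 0, 9, 1, -120, 0, -0.8],
    [0, 0, 11, 2, -145, 0, -0.8],
    [0, 0, 13, 2, -170, 0, -0.8],
    [0, 0, 15, 2, -195, 0, -0.8],
    [0, 0, 16, 2, -220, 0, -0.8],
    [0, 0, 17.7, 3, -245, 0, -0.8],
    [0, 0, 17.7, 3, -270, 0, -0.8],
    [0, 0, 17.7, 3, -295, 0, -0.8],
    [0, 0, 17.7, 4, -320, 0, -0.8],
    [0, 0, 17.7, 4, -345, 0, -0.8],
    [0, 0, 17.7, 4, -365, 0, -0.8],
    [0, 0, 17.7, 4, -380, 0, -0.8],
    [0, 0, 17.7, 4, -390, 0, -0.8],
    [0, 0, 17.7, 4.3, -395.4, 0, -0.8],
    [0, 0, 17.7, 4.3, -395.4, 0, -0.8]
  ]
}}

```text
time_s: 14.85
ee_pos: [576.1, -58.9, 280.0]
ee_rot: [180.0, -0.0, 179.7]
force: [0.2, 1.0, -7.5]
gripper_width: 29.6
gripper_force: 35.0
```

Run:
```python
from h import *
s=state();print(s['time_s'],s['ee_pos'],s['ee_rot'],s['gripper_width'],s['force'],s['torque'])
W=grab_frame('wrist');I=grab_frame('scene');J=grab_frame('side')
cv2.imwrite('pics/v5.png',np.hstack([cv2.resize(I[110:330,170:330],(380,522)),cv2.resize(J[80:240,220:340],(391,522))])[:,:800,::-1])
```

```text
14.85 [576.13067332 -58.94045652 280.0220684 ] [ 1.79991257e+02 -1.82725168e-02  1.79659812e+02] 29.582230651579827 [ 0.20507669  0.97267995 -7.47185442] [ 0.09158038 -0.07819814 -0.00855285]
```

View pics/v5.png

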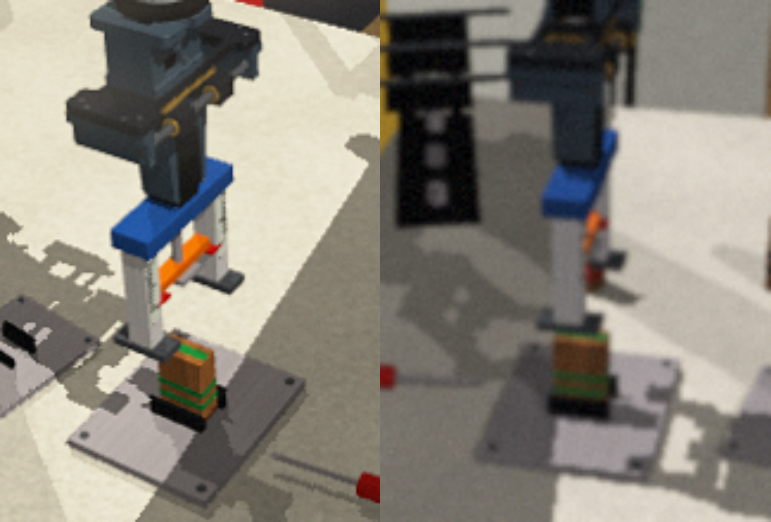

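The blank stands upright in the slot and the gauge hangs upright centred over it. Now I'll lower it gently.

>>> {"op": "carry_out", "data": {
  "commands": [
    [0, 0, 0, 0, 0, 5, -0.8],
    [0, 0, 0, 0, 0, 15, -0.8],
    [0, 0, 0, 0, 0, 30, -0.8],
    [0, 0, 0, 0, 0, 45, -0.8],
    [0, 0, 0, 0, 0, 58, -0.8],
    [0, 0, 0, 0, 0, 68, -0.8],
    [0, 0, 0, 0, 0, 76, -0.8],
    [0, 0, 0, 0, 0, 82, -0.8],
    [0, 0, 0, 0, 0, 86, -0.8],
    [0, 0, 0, 0, 0, 90, -0.8],
    [0, 0, 0, 0, 0, 94, -0.8],
    [0, 0, 0, 0, 0, 98, -0.8],
    [0, 0, 0, 0, 0, 102, -0.8],
    [0, 0, 0, 0, 0, 106, -0.8],
    [0, 0, 0, 0, 0, 110, -0.8],
    [0, 0, 0, 0, 0, 113, -0.8],
    [0, 0, 0, 0, 0, 116, -0.8],
    [0, 0, 0, 0, 0, 119, -0.8],
    [0, 0, 0, 0, 0, 121, -0.8],
    [0, 0, 0, 0, 0, 121, -0.8]
  ]
}}

```text
time_s: 17.0
ee_pos: [576.4, -58.6, 159.0]
ee_rot: [-180.0, 0.0, 179.7]
force: [1.0, -0.9, -5.0]
gripper_width: 30.2
gripper_force: 35.0
```

>>> {"op": "carry_out", "data": {
  "commands": [
    [0, 0, 0, 0, 0, 1, -0.8],
    [0, 0, 0, 0, 0, 2, -0.8],
    [0, 0, 0, 0, 0, 3, -0.8],
    [0, 0, 0, 0, 0, 4, -0.8],
    [0, 0, 0, 0, 0, 4.5, -0.8],
    [0, 0, 0, 0, 0, 4.5, -0.8],
    [0, 0, 0, 0, 0, 4.5, -0.8]
  ]
}}

```text
time_s: 17.7
ee_pos: [576.3, -58.5, 154.7]
ee_rot: [180.0, 0.0, 179.7]
force: [1.6, -1.1, -4.9]
gripper_width: 29.8
gripper_force: 35.0
```

>>> {"op": "carry_out", "data": {
  "commands": [
    [0, 0, 0, 0, 0, 0.5, -0.8],
    [0, 0, 0, 0, 0, 1, -0.8],
    [0, 0, 0, 0, 0, 1.3, -0.8],
    [0, 0, 0, 0, 0, 1.3, -0.8]
  ]
}}

```text
time_s: 18.1
ee_pos: [576.3, -58.6, 153.6]
ee_rot: [-180.0, 0.0, 179.7]
force: [1.2, -0.9, -3.1]
gripper_width: 30.0
gripper_force: 35.0
```

>>> {"op": "carry_out", "data": {
  "commands": [
    [0, 0, 0, 0, 0, 0.3, -0.8],
    [0, 0, 0, 0, 0, 0.6, -0.8],
    [0, 0, 0, 0, 0, 0.6, -0.8]
  ]
}}

```text
time_s: 18.4
ee_pos: [576.3, -58.6, 153.5]
ee_rot: [-180.0, 0.0, 179.7]
force: [-0.7, -0.6, 2.0]
gripper_width: 29.7
gripper_force: 35.0
```

Both legs are standing on the plate, since the gauge's weight is now off the wrist. I'll release and rise clear.

>>> {"op": "carry_out", "data": {
  "commands": [
    [0, 0, 0, 0, 0, 0, -0.3],
    [0, 0, 0, 0, 0, 0, -0.2],
    [0, 0, 0, 0, 0, 0, 0],
    [0, 0, 0, 0, 0, 0, 0.2],
    [0, 0, 0, 0, 0, 0, 0.3],
    [0, 0, 0, 0, 0, 0, 0.3],
    [0, 0, 0, 0, 0, 0, 0.3],
    [0, 0, 0, 0, 0, -5, 0.3],
    [0, 0, 0, 0, 0, -15, 0.3],
    [0, 0, 0, 0, 0, -35, 0.3],
    [0, 0, 0, 0, 0, -60, 0.3],
    [0, 0, 0, 0, 0, -90, 0.3],
    [0, 0, 0, 0, 0, -120, 0.3],
    [0, 0, 0, 0, 0, -150, 0.3],
    [0, 0, 0, 0, 0, -150, 0.3],
    [0, 0, 0, 0, 0, -150, 0.3]
  ]
}}

```text
time_s: 20.0
ee_pos: [576.4, -58.6, 304.0]
ee_rot: [-180.0, 0.1, 179.7]
force: [0.6, 0.2, -0.5]
gripper_width: 59.2
gripper_force: 0.0
```

Run:
```python
from h import *
s=state();print(s['time_s'],s['ee_pos'],s['gripper_width'],s['force'])
I=grab_frame('scene');J=grab_frame('side')
cv2.imwrite('pics/v6.png',np.hstack([cv2.resize(I[170:330,180:320],(420,480)),cv2.resize(J[120:240,230:325],(380,480))])[:,:,::-1])
```

```text
20.0 [576.39309979 -58.58101231 304.00933997] 59.15365643813898 [ 0.62920205  0.23581958 -0.51988675]
```

View pics/v6.png

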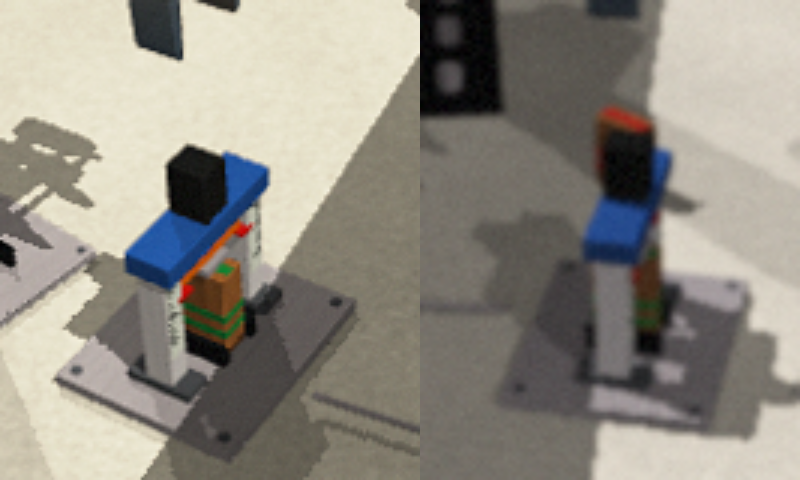

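The gauge stands flat on the plate over the upright blank with its foot on it, and the gripper is well clear. I'm handing it in.

```bash
python3 -c "
from workcell import workorder
print(workorder.job_done())"
```

```text
the job is handed in; nothing more can be done
None
```

The job is handed in, though no verdict came back: the last picture shows the green-banded blank upright in the plate's slot, the bridge gauge standing over it with its foot on the blank, and the gripper clear.

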